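Knock the stuck tile out of its casting mould

TASK

The red cast tile is stuck in the square cavity of the mould stand. Take the yellow C-shaped knockout tool by its wooden handle, reach under the mould, feel gently for the hole with the rod, and push the rod up through it until the tile stands about a centimetre proud of the mould; then stand the tool back on its cork mat, lift the tile out and lay it flat, flower side up, in the wooden tray. Press gently (never as much as 30 N on the mould or the tile) and leave the other things on the table where they are.

Things in the scene. Friction and masses are not known exactly. Their poses are not given: they have to be found in the camera images.
- tile: Loose red tile 40 x 40 x 18 mm, about 50 g, flower on its top face; origin at the centre of its underside, z up. It starts stuck in the cavity, on its floor, top 2 mm below the mould's top, so that fingers cannot get hold of it.
- tray: Fixed open wooden tray 150 x 150 mm, 14 mm high, walls 6 mm, floor 5 to 6 mm thick; origin under its centre. Empty at the start.
- mug: Loose white mug, bystander, radius 38 mm, 90 mm high, origin under its centre.
- tea_box: Loose yellow tea box, bystander, 70 x 130 x 80 mm, origin under its centre.
- paint_jar: Loose paint jar, bystander, radius 25 mm, 65 mm high, origin under its centre.
- glue: Loose glue bottle, bystander, radius 22 mm, 120 mm high, origin under its centre.
- biscuit_pack: Loose orange biscuit packet, bystander, 60 x 170 x 45 mm, origin under its centre.
- mould: Fixed bridge-shaped mould stand, origin on the table under the middle of its cavity, z up. Aluminium plate 92 (x) by 126 mm (y), z = 75 to 105 mm, on two blue side walls (inner faces y = +-49 mm): the space under it is open along x at both ends. Blue foot strips 6 mm high at |y| 53 to 83 mm, |x| up to 55 mm. Dents at 30 N.
- cavity (a point): Middle of the mouth of the mould's cavity, at its top face (z = 105 mm): 43 mm square, 20 mm deep, sides along the mould's x and y. Two orange sprung pads in its y walls (1.5 to 11.5 mm below the top) grip the tile: moving it takes roughly 6 to 12 N (more if the rod rubs on the hole), and it stays where it is left between them.
- hole (a point): Middle of the lower mouth of the round knockout hole, on the plate's underside (z = 75 mm) below the middle of the cavity. 12 mm in diameter, straight up through the 10 mm thick floor of the cavity to the tile's underside.
- hook: Loose yellow C-shaped knockout tool, 0.35 kg, standing on its flat foot. Origin under the foot below the handle, z up, x from the post to the rod. Foot x -92 to +36, y +-20, 10 mm thick; post x -90 to -76, y +-12; top arm x -90 to +16, y +-12, z 135 to 149 mm. The C goes round the mould's plate from an open end: foot below, arm above.
- grip (a point): Grip point on the tool's wooden handle, 174 mm above the tool's origin. Handle 26 mm (tool x) by 16 mm (tool y), from 149 to 191 mm above the foot's underside; grip it across y from above.
- slot (a point): Middle of the slot on top of the tool's foot, 10 mm above the origin. A steel rod 8 mm in diameter with a flat tip stands upright in it, tip 38 mm above the foot's underside, in a brass collar 14 mm wide and 4 mm high. It is clamped anywhere from 20 mm before to 20 mm beyond this point along the tool's x (y = 0), differently each time; its place is not measured. It slips only above 80 N.
- mat: Fixed cork mat, 170 (x) by 120 mm (y), 6 mm thick, on which the tool stands. Origin on the table under the place for the tool's origin (mat spans x -105 to +65 mm, y +-60 mm); the tool belongs upright on the mat with its origin within 70 mm of this one.
There are look-alikes about, which are no part of the job. Several things have the shape of the tile; the one meant has the colours described above. What is shaped like the hook but pink is not meant.

How it is judged:
By the outcome, as a careful person would: the job done as asked, in the order asked, and still so for the second after the job is handed in, with the robot touching nothing.
It also fails if it takes over 72 s, if anything falls off the work surface, if the arm or the gripper's body presses on something with over 40 N, if the wrist force passes 120 N, or if a joint passes its speed limit or range.

ROBOT

A 7-joint arm with a two-finger parallel gripper is mounted at the origin on the work surface. World frame = base frame: x ahead of the robot, y to its left, z up, the work surface at z = 0. Lengths are in m, angles in rad, forces in N, time in s.
With the tool pointing down it reaches from about 0.375 to 0.925 m from the base axis. Payload 3.1 kg.
Tool frame: the origin (TCP) lies midway between the tips of the shut fingers; the grasp point (between the pads) lies ctrl.pinch_z behind it (ctrl.pinch_z is the distance from the TCP to the grasp point, in m); z points along the fingers, y is the line along which they close (so a half turn about z gives the same grasp; the last joint's range is limited). The gripper opens to 85 mm and grips with 20 to 120 N. Pads are 22 mm wide; open, the fingers measure 114 mm over their backs; the gripper's body (76 mm by 85 mm) begins 54 mm behind the grasp point. The pads swing forward as they close: fully open they stand 13 mm farther back than shut.
Start: joints at [-1.372, 0.383, 0.044, 1.598, -0.018, 1.161, -0.05], TCP at [0.19, 0.622, 0.231] pointing down, gripper open.
Joint ranges: [-2.61, 2.61], [-0.41, 2.15], [-1.48, 1.57], [0, 2.5], [-1.57, 4.71], [0.05, 1.97], [-2.85, 2.85]. Speed limits (rad/s): [2.79, 2.79, 3.14, 3.14, 3.14, 3.14, 3.14].

INTERFACE

Orientations are given as a rotation vector (axis times angle).
In Python, from rig import ctrl, camera, camera_info, finish_job, status gives the robot as it stands. The module is installed in compiled form; this text tells all that it offers. Calls block until the motion is done:
- ctrl.movep(position, orientation): joint-space move of the TCP to a pose.
- ctrl.move_linear(position, vel=0.15, frame=None, guard=None): straight line of the TCP; frame=None keeps the orientation; vel is the mean speed in m/s. With guard (N) it stops when the force on the tool has changed by that much, and returns True; else False.
- ctrl.set_joints(angles): joint-space move.
- ctrl.grip(opening, strength=None): opening from 0.0 (shut) to 1.0 (fully open); strength is the grip in N (None keeps the last); returns when the fingers have stopped.
- ctrl.hold(seconds).
- ctrl.ik(position, orientation): joint angles nearest the present ones, or None.
- camera(name): name is "scene" or "top" or "wrist"; returns the picture (400x640x3 uint8, red, green, blue); there is no depth.
- camera_info(name): a dict with "intrinsics" (3x3 intrinsics, pixels), "D" ([k1, k2, p1, p2, k3] as OpenCV has them; the pictures are not rectified), "R" (3x3) and "t" (3): a world point X has camera coordinates R X + t; the wrist camera has in their place "tool_from_camera" (4x4, takes a point from camera to tool coordinates, whose origin is the TCP and whose axes are the flange's). Camera axes: x right, y down, z forward; pixel columns grow to the right and rows downward; lengths in m; the calibration is good to about 2 mm. A picture is of the moment at which its call begins: read the wrist's pose just before it. camera_info takes no time and is no camera call.
A pose or a line that the arm cannot do raises ctrl.PlanningError and nothing moves.
- finish_job(): hands the job in; it is judged then, once.
Readings, each from a call of its own:
- status.current_time_s(): time.
- status.current_q(): joint angles.
- status.current_qd(): joint speeds.
- status.current_joint_efforts(): joint torques, N m.
- status.current_ee_pos(): TCP position.
- status.current_eef_rot(): TCP orientation.
- status.current_ft_force(): force on the tool from outside, world axes, zero at the start.
- status.current_moment(): the same for the moment, N m.
- status.current_width(): opening from 0.0 (shut) to 1.0 (fully open).
- status.current_finger_force(): force on a finger pad.
Only numpy, scipy, OpenCV 4.12 (cv2) and the standard library are available. Lean on these libraries where they do the work, as an engineer would, in place of code of your own. Each camera call takes 0.05 s, during which the arm holds its last target. There are 200 camera calls.

## Working session

There is one attempt and no reset: what is moved stays moved. The work goes in short steps, each a Python script; the robot and the scene stay as the last script left them, time stands still between calls to the robot, and variables do not carry over. Pictures are saved under pics/ and viewed, at most 13 in all, crops included, and the job is handed in when it is done.

```bash
mkdir -p pics; python3 - <<'E'
from rig import ctrl,camera,camera_info,status
import cv2,numpy as np
for n in("scene","top"):
    im=camera(n); np.save(f"pics/{n}.npy",im); cv2.imwrite(f"pics/{n}.png",im[:,:,::-1])
    i=camera_info(n); print(n,i)
print(camera_info("wrist"),ctrl.pinch_z,status.current_eef_rot(),status.current_ee_pos(),status.current_time_s())
E
```

```text
scene {'intrinsics': array([[406.23325695,   0.        , 320.82323509],
       [  0.        , 406.23325695, 193.4700533 ],
       [  0.        ,   0.        ,   1.        ]]), 'D': array([-0.00239607,  0.        ,  0.        ,  0.        ,  0.        ]), 'R': array([[-0.63270593,  0.77432777, -0.0099855 ],
       [ 0.45480408,  0.36112374, -0.81409023],
       [-0.62676667, -0.51962116, -0.58065256]]), 't': array([ 0.33541543, -0.14235772,  1.85867702])}
top {'intrinsics': array([[369.92554305,   0.        , 321.08568145],
       [  0.        , 369.92554305, 197.48001219],
       [  0.        ,   0.        ,   1.        ]]), 'D': array([-0.00196134,  0.        ,  0.        ,  0.        ,  0.        ]), 'R': array([[-0.02635188, -0.99951687,  0.01648049],
       [-0.99266916,  0.02421891, -0.11841191],
       [ 0.11795556, -0.01948005, -0.99282779]]), 't': array([0.0142913 , 0.5369122 , 1.03317023])}
{'intrinsics': array([[323.99849669,   0.        , 317.35817581],
       [  0.        , 323.99849669, 204.36036392],
       [  0.        ,   0.        ,   1.        ]]), 'D': array([-0.00395984,  0.        ,  0.        ,  0.        ,  0.        ]), 'tool_from_camera': array([[ 4.74193647e-04, -9.52186464e-01, -3.05517123e-01,
         7.75086249e-02],
       [ 9.99999774e-01,  3.05674529e-04,  5.99424311e-04,
        -1.00891903e-03],
       [-4.77374912e-04, -3.05517338e-01,  9.52186394e-01,
        -1.43042510e-01],
       [ 0.00000000e+00,  0.00000000e+00,  0.00000000e+00,
         1.00000000e+00]])} 0.0187 [-0.46438713 -3.10685287  0.00372151] [0.18987142 0.62076984 0.2299993 ] 0.1
```

View pics/scene.png

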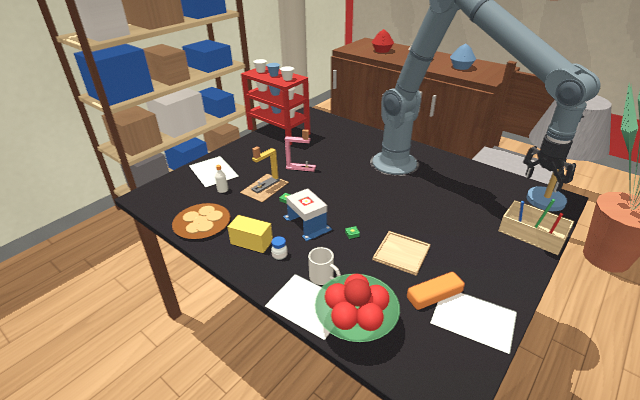

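View pics/top.png

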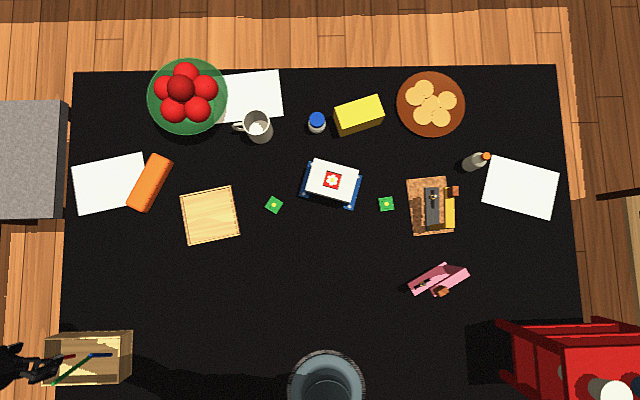

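```bash
cat > h.py <<'E'
from rig import ctrl,camera,camera_info,status,finish_job
import cv2,numpy as np
from scipy.spatial.transform import Rotation as Ro
def ray(uv,i,R,t):          # world_from_camera R,t -> origin, direction
    p=cv2.undistortPoints(np.array([[uv]],float),i["intrinsics"],i["D"])[0,0]
    return t,R@np.array([p[0],p[1],1.])
def cam(n,pose=None):
    i=camera_info(n)
    if n=="wrist":
        T=i["tool_from_camera"];W=Ro.from_rotvec(pose[1]).as_matrix()
        return i,W@T[:3,:3],W@T[:3,3]+pose[0]
    return i,i["R"].T,-i["R"].T@i["t"]
def onplane(uv,z,c):
    o,d=ray(uv,*c);return o+d*(z-o[2])/d[2]
def tri(obs):               # [(uv,c),...] -> point, residual
    A=np.zeros((3,3));b=np.zeros(3);L=[]
    for uv,c in obs:
        o,d=ray(uv,*c);d/=np.linalg.norm(d);P=np.eye(3)-np.outer(d,d);A+=P;b+=P@o;L.append((P,o))
    X=np.linalg.solve(A,b);return X,max(np.linalg.norm(P@(X-o)) for P,o in L)
def proj(X,c):
    i,R,t=c;return cv2.projectPoints(np.array([R.T@(np.array(X,float)-t)]),np.zeros(3),np.zeros(3),i["intrinsics"],i["D"])[0].ravel()
def down(yaw):              # tool x along world angle yaw, pointing down
    return (Ro.from_euler('z',yaw)*Ro.from_euler('x',np.pi)).as_rotvec()
def pose(): return np.array(status.current_ee_pos()),np.array(status.current_eef_rot())
def shot(name):
    p=pose();im=camera("wrist");np.savez(f"pics/{name}.npz",im=im,p=p[0],r=p[1]);cv2.imwrite(f"pics/{name}.png",im[:,:,::-1]);return im,cam("wrist",p)
def load(name):
    d=np.load(f"pics/{name}.npz");return d["im"],cam("wrist",(d["p"],d["r"]))
E
python3 - <<'E'
from h import *
c=cam("top");s=cam("scene")
print("tile",onplane((332,181),.103,c),onplane((306,202),.103,s),tri([((332,181),c),((306,202),s)]))
print("handle",tri([((455,190),c),((256,152),s)]))
print("tray",onplane((210,215),.01,c));print("mat",onplane((432,206),.006,c))
for y in(np.pi,-np.pi/2,0,3.5):
  for p in((.50,0,.3),(.45,-.27,.35)):print(y,p,ctrl.ik(p,down(y)))
E
```

```text
tile [ 0.5727281 -0.0285929  0.103    ] [ 0.58292088 -0.02366773  0.103     ] (array([ 0.57464228, -0.02982136,  0.0951452 ]), np.float64(0.0010321860967150512))
handle (array([ 0.52918962, -0.33082851,  0.17531491]), np.float64(0.002542283037390979))
tray [0.49628249 0.32454526 0.01      ]
mat [ 0.50681098 -0.32700351  0.006     ]
3.141592653589793 (0.5, 0, 0.3) [-0.82759221  0.01860763  0.7652836   1.89637171 -0.01366764  1.23182993
  1.51294613]
3.141592653589793 (0.45, -0.27, 0.35) [-1.23231765 -0.40661318  1.42751916  1.7840257   0.40638916  1.43117359
  1.693656  ]
-1.5707963267948966 (0.5, 0, 0.3) [-1.687636   -0.34455873  1.4152531   1.90818679  0.35309242  1.30550358
  2.76333895]
-1.5707963267948966 (0.45, -0.27, 0.35) [-0.83480315  0.15290961  1.44149481  1.78370476 -0.15575919  1.34073803
 -2.50061704]
0 (0.5, 0, 0.3) [-0.89997313  0.01696127  0.83975412  1.89848538 -0.01338901  1.23181066
 -1.62663435]
0 (0.45, -0.27, 0.35) [-1.21775974 -0.34301772  1.46287961  1.78411617  0.34581296  1.4060842
 -1.3913033 ]
3.5 (0.5, 0, 0.3) [-0.80409992  0.0191597   0.74112305  1.89564823 -0.01371501  1.23183881
  1.87069593]
3.5 (0.45, -0.27, 0.35) [ 1.03746531  0.0999973  -0.61186035  1.71761624  0.0589046   1.34241362
  2.34381055]
```

```bash
python3 - <<'E'
from h import *
ctrl.set_joints([-.4,.1,0,1.75,0,1.3,-1.9])
print(pose(),status.current_time_s())
for n,p in (("T1",(.50,.27,.28)),("M1",(.57,.03,.25)),("M2",(.57,-.10,.25)),("H1",(.50,-.22,.29)),("H2",(.50,-.42,.29))):
    ctrl.movep(p,down(0)); shot(n); print(n,status.current_time_s(),np.round(status.current_q(),2))
a=cv2.imread("pics/M2.png");b=cv2.imread("pics/H1.png")
cv2.imwrite("pics/MH.png",np.vstack([a[:300],b[:300]]))
E
```

```text
(array([0.50688075, 0.17084631, 0.3260486 ]), array([ 3.13685554,  0.11455524, -0.01287846])) 2.1167
T1 2.6833 [-0.51  0.19 -0.07  1.74  0.02  1.21 -2.15]
M1 3.725 [-0.21  0.22  0.09  1.78 -0.02  1.15 -1.68]
M2 4.3583 [-0.05  0.23  0.18  1.76 -0.05  1.15 -1.43]
H1 5.0417 [ 0.1   0.14  0.26  1.79 -0.04  1.22 -1.2 ]
H2 5.9083 [ 0.32  0.36  0.4   1.54 -0.15  1.27 -0.82]
```

View pics/MH.png

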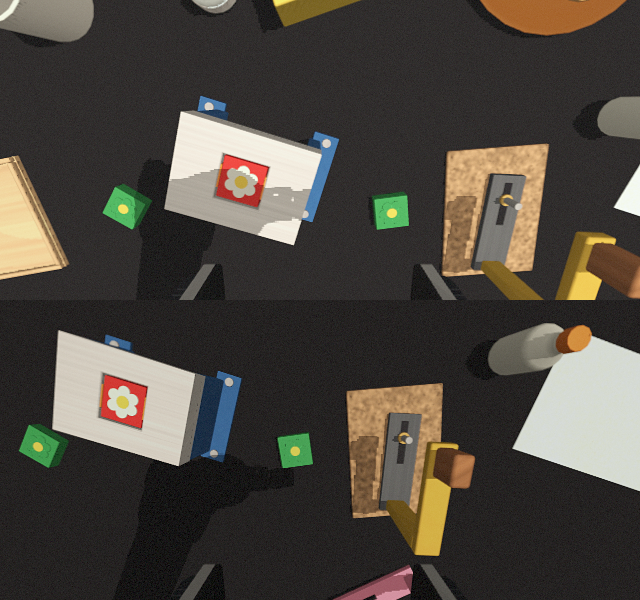

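```bash
python3 - <<'E'
from h import *
for n in("T1","M1","M2","H1","H2"):
    im,c=load(n);hsv=cv2.cvtColor(im,cv2.COLOR_RGB2HSV)
    m=cv2.inRange(hsv,(0,150,70),(6,255,255))|cv2.inRange(hsv,(174,150,70),(180,255,255))
    for k in cv2.findContours(m,cv2.RETR_EXTERNAL,cv2.CHAIN_APPROX_NONE)[0]:
        if cv2.contourArea(k)>300:
            q=cv2.boxPoints(cv2.minAreaRect(k));print(n,cv2.contourArea(k),np.round(q,1).tolist(),np.round(onplane(q.mean(0),.103,c),4))
r=lambda im,x,y,w,h,s:cv2.resize(im[y:y+h,x:x+w,::-1],None,fx=s,fy=s,interpolation=cv2.INTER_CUBIC)
h1=load("H1")[0];h2=load("H2")[0]
cv2.imwrite("pics/c1.png",np.hstack([r(h1,340,70,140,190,3),r(h2,130,70,110,190,3)]))
p=proj((.53,-.33,.1),load("H2")[1]);print(p)
E
```

```text
T1 497.5 [[607.7999877929688, 116.69999694824219], [624.2999877929688, 70.5], [655.2000122070312, 81.5], [638.7000122070312, 127.80000305175781]] [ 0.5803 -0.0242  0.103 ]
M1 1791.5 [[355.1000061035156, 194.60000610351562], [370.5, 151.60000610351562], [411.70001220703125, 166.39999389648438], [396.20001220703125, 209.39999389648438]] [ 0.579  -0.0297  0.103 ]
M2 1771.0 [[213.3000030517578, 194.39999389648438], [224.89999389648438, 153.6999969482422], [268.8999938964844, 166.3000030517578], [257.29998779296875, 206.89999389648438]] [ 0.5791 -0.0299  0.103 ]
H1 1688.5 [[97.30000305175781, 120.19999694824219], [104.9000015258789, 74.5999984741211], [148.5, 81.9000015258789], [140.89999389648438, 127.5]] [ 0.5786 -0.0298  0.103 ]
[232.02669919 151.78116601]
```

View pics/H2.png

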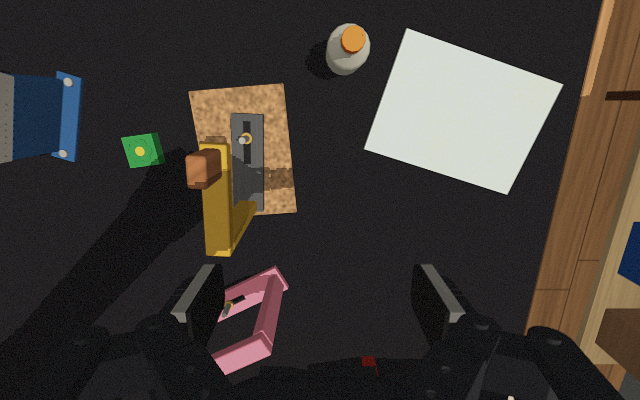

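```bash
python3 - <<'E'
from h import *
r=lambda im,x,y,w,h,s:cv2.resize(im[y:y+h,x:x+w,::-1],None,fx=s,fy=s,interpolation=cv2.INTER_CUBIC)
h1=load("H1")[0];h2=load("H2")[0]
cv2.imwrite("pics/c2.png",np.hstack([r(h1,370,100,110,120,3.6),np.hstack([r(h2,180,100,107,120,3.6)])]))
h=r(h1,40,20,210,150,3.8);cv2.imwrite("pics/c3.png",h)
E
```

```text
(no output)
```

View pics/c2.png

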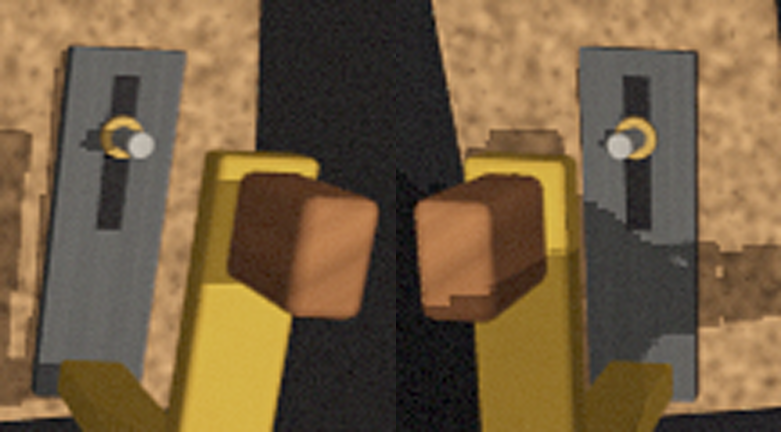

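View pics/c3.png

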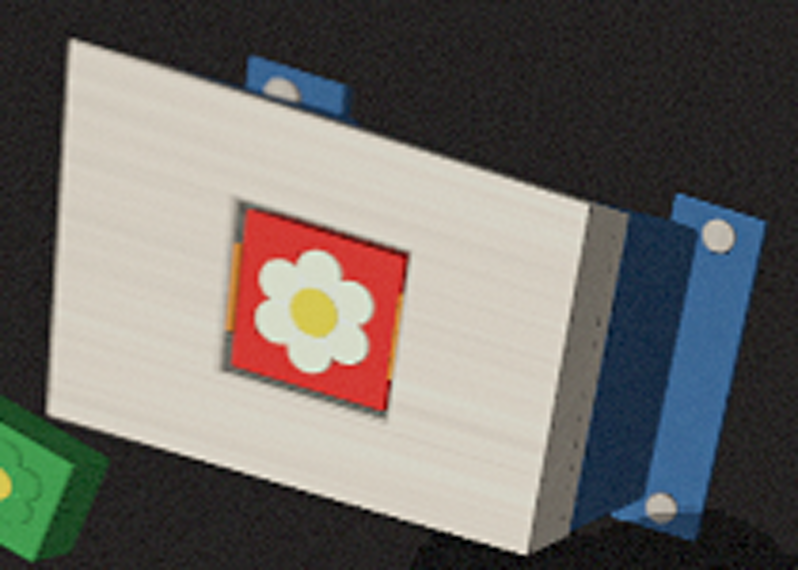

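```bash
python3 - <<'E'
from h import *
_,c1=load("H1");_,c2=load("H2");_,m1=load("M1");_,m2=load("M2")
a=lambda x,y:(x/3.6+370-.4,y/3.6+100-.4); b=lambda x,y:((x-396)/3.6+180-.4,y/3.6+100-.4); g=lambda x,y:(x/3.8+40-.4,y/3.8+20-.4)
tip=tri([(a(141,146),c1),(b(620,146),c2)]);print("tip",tip)
col=tri([(a(124,138),c1),(b(637,138),c2)]);print("collar",col)
print("handle top",tri([(a(334,257),c1),(b(455,260),c2)]))
for z in(.016,):
  for n,p in(("UL1",(a(73,47),c1)),("UR1",(a(186,52),c1)),("LL1",(a(38,365),c1)),("UL2",(b(580,48),c2)),("UR2",(b(697,52),c2)),("LR2",(b(697,400),c2))):print(n,onplane(p[0],z,p[1]))
L=[onplane(g(*p),.105,c1) for p in((70,39),(588,205),(527,553),(48,413))];L=np.array(L)
print("plate",L[:,:2],L.mean(0),[np.linalg.norm(L[i]-L[i-1]) for i in range(4)])
print("yaw from edges",np.arctan2(*(L[0]-L[3])[[1,0]]),np.arctan2(*(L[1]-L[2])[[1,0]]),np.arctan2(*-(L[1]-L[0])[[0,1]])+0,np.arctan2((L[1]-L[0])[0],-(L[1]-L[0])[1]))
C=np.array([onplane(g(*p),.105,c1) for p in((237,200),(410,252),(386,415),(222,370))]);print("cav",C.mean(0))
# tile height from two views
f={}
for n in("M1","M2","H1"):
    im,c=load(n);hsv=cv2.cvtColor(im,cv2.COLOR_RGB2HSV)
    m=cv2.inRange(hsv,(0,150,70),(6,255,255))|cv2.inRange(hsv,(174,150,70),(180,255,255))
    k=max(cv2.findContours(m,cv2.RETR_EXTERNAL,cv2.CHAIN_APPROX_NONE)[0],key=cv2.contourArea)
    f[n]=(cv2.minAreaRect(k)[0],c)
print("tile",tri(list(f.values())))
# plate mask in M1,H1; mat/tray
im,t=load("T1");hsv=cv2.cvtColor(im,cv2.COLOR_RGB2HSV);m=cv2.inRange(hsv,(8,40,90),(30,160,255))
for k in cv2.findContours(m,0,1)[0]:
    if cv2.contourArea(k)>3000:
        q=cv2.boxPoints(cv2.minAreaRect(k));print("tray",cv2.contourArea(k),q.tolist(),[np.round(onplane(p,.014,t),3)[:2] for p in q],onplane(q.mean(0),.014,t))
for n in("H1","H2","M2"):
    im,t=load(n);hsv=cv2.cvtColor(im,cv2.COLOR_RGB2HSV);m=cv2.inRange(hsv,(8,60,90),(20,140,255));m=cv2.morphologyEx(m,cv2.MORPH_CLOSE,np.ones((15,15)))
    k=max(cv2.findContours(m[80:260,150:560],0,1,offset=(150,80))[0],key=cv2.contourArea);q=cv2.boxPoints(cv2.minAreaRect(k))
    print("mat",n,[np.round(onplane(p,.006,t),3)[:2].tolist() for p in q],onplane(q.mean(0),.006,t))
E
```

```text
tip (array([ 0.53516812, -0.32775046,  0.04392112]), np.float64(0.00012980329468072937))
collar (array([ 0.53517031, -0.3282509 ,  0.01983346]), np.float64(0.00011160491944265847))
handle top (array([ 0.52960552, -0.32755343,  0.19592613]), np.float64(4.367626265212487e-05))
UL1 [ 0.56550263 -0.30910559  0.016     ]
UR1 [ 0.56396259 -0.34822539  0.016     ]
LL1 [ 0.45081804 -0.3040595   0.016     ]
UL2 [ 0.56532001 -0.30968192  0.016     ]
UR2 [ 0.56414259 -0.34991173  0.016     ]
LR2 [ 0.43749984 -0.34398304  0.016     ]
plate [[ 0.64055404  0.01744564]
 [ 0.60352528 -0.10298629]
 [ 0.51604417 -0.07667025]
 [ 0.55279782  0.04421562]] [ 0.57823033 -0.02949882  0.105     ] [np.float64(0.0917484968476147), np.float64(0.12599595257041987), np.float64(0.09135358815498704), np.float64(0.12634961172099513)]
yaw from edges -0.2960827337759982 -0.29220862950351356 0.2982924960375224 -0.2982924960375224
cav [ 0.57830481 -0.03019013  0.105     ]
tile (array([ 0.57884589, -0.02972782,  0.10272726]), np.float64(0.0002258327032146055))
tray 13575.5 [[202.13600158691406, 114.24801635742188], [322.96002197265625, 92.27999877929688], [344.1920166015625, 209.05599975585938], [223.36798095703125, 231.02401733398438]] [array([0.56 , 0.411]), array([0.586, 0.264]), array([0.44 , 0.235]), array([0.407, 0.398])] [0.50282758 0.32674867 0.014     ]
mat H1 [[0.595, -0.254], [0.601, -0.373], [0.431, -0.403], [0.423, -0.269]] [ 0.51766837 -0.32415878  0.006     ]
mat H2 [[0.591, -0.245], [0.602, -0.378], [0.433, -0.388], [0.419, -0.238]] [ 0.51606311 -0.31256509  0.006     ]
mat M2 [[0.449, -0.267], [0.601, -0.248], [0.602, -0.373], [0.449, -0.406]] [ 0.52974915 -0.32274907  0.006     ]
```

Mould: hole at (.5785,-.0298), yaw -0.296, plate 92 × 126 as given. The candidates shaped like the tile are green (126,207), green (390,212) and red with a white flower in the cavity (242,181) in M2. The red one fits and is confirmed in the crop. The yellow hook (H1 435,150) is the one meant, not the pink one. Its heights check out: tip .044, collar .020, handle top .196.

```bash
cat >> h.py <<'E'
YH,YM=-.042,-.296; G=np.array([.529,-.3277]); HOLE=np.array([.5785,-.0298]); DZ=.1553; ROD=.0064
def rot(y): return np.array([[np.cos(y),-np.sin(y)],[np.sin(y),np.cos(y)]])
def hook(xy,foot,yaw,vel=.15,guard=None): return ctrl.move_linear([*xy,foot+DZ],vel=vel,frame=down(yaw),guard=guard)
def rodat(dx,dy,foot,vel=.1,guard=None): return hook(HOLE+rot(YM)@[dx-ROD,dy],foot,YM,vel,guard)
E
python3 - <<'E'
from h import *
ctrl.grip(1.0,80)
ctrl.movep([*G,.25],down(YH)); print(pose())
print(ctrl.move_linear([*G,.006+DZ],vel=.08,guard=8))
ctrl.grip(0.0,80); print(status.current_width(),status.current_finger_force(),pose())
f0=np.array(status.current_ft_force())
hook(G,.06,YH,.08); print(np.array(status.current_ft_force())-f0,status.current_moment(),pose()[0])
hook((.49,-.19),.07,-.1,.2); rodat(-.13,0,.07,.2)
print(pose(),status.current_width(),status.current_time_s(),np.round(status.current_q(),2))
im=camera("scene");t=camera("top")
r=lambda im,x,y,w,h,s:cv2.resize(im[y:y+h,x:x+w,::-1],None,fx=s,fy=s,interpolation=cv2.INTER_CUBIC)
cv2.imwrite("pics/s2.png",np.hstack([r(im,230,90,180,200,2.2),r(t,260,120,180,200,2.2)]))
E
```

```text
(array([ 0.52968204, -0.32525842,  0.2495401 ]), array([-3.14024403e+00,  5.95130217e-02,  1.01152833e-03]))
False
0.1778301423016242 78.37682604789734 (array([ 0.52951939, -0.32744323,  0.16150898]), array([-3.14081601e+00,  6.53720894e-02, -1.32639084e-03]))
[ 1.11307965e-03 -5.32864851e-01 -4.68025645e+00] [ 0.03995729 -0.12902256  0.03998347] [ 0.52868379 -0.32739213  0.21495034]
(array([0.44837059, 0.00838931, 0.22530936]), array([ 3.10596261e+00, -4.66579143e-01,  4.44879245e-04])) 0.17504061812411523 11.3917 [-0.24 -0.    0.13  2.07  0.    1.07 -1.98]
```

View pics/s2.png

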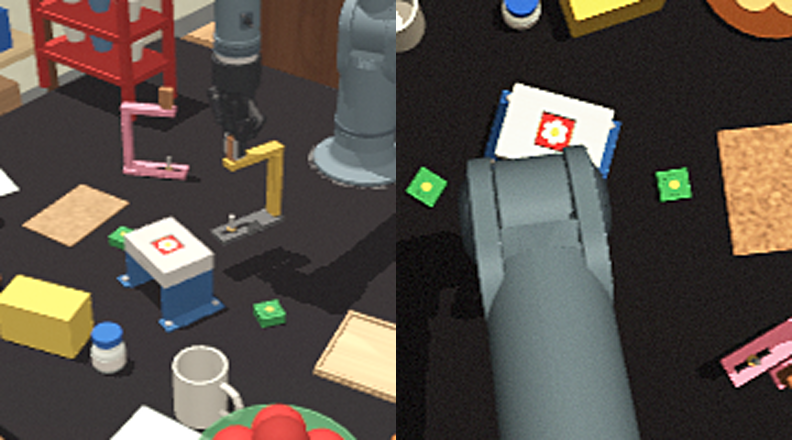

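```bash
python3 - <<'E'
from h import *
rodat(-.13,0,.020,.1); print(rodat(0,0,.020,.1,guard=8)); ctrl.hold(.3); print(pose()[0], HOLE+rot(YM)@[-ROD,0])
print(rodat(0,0,.032,.04,guard=5)); ctrl.hold(.2)
f0=np.array(status.current_ft_force())
r=rodat(0,0,.050,.012,guard=3)
print(r,"tip",pose()[0][2]-.1555+.038,np.array(status.current_ft_force())-f0,f0,pose(),status.current_time_s())
E
```

```text
False
[ 0.57220574 -0.02780248  0.17539756] [ 0.57237833 -0.02793314]
False
True tip 0.08347349753810887 [ 0.81531867  0.75113254 -1.96190163] [ 0.06974127 -0.63382593 -3.38641085] (array([ 0.57109094, -0.02798432,  0.2009735 ]), array([ 3.10657013, -0.46313134, -0.0042496 ])) 15.7
```

```bash
python3 - <<'E'
from h import *
f0=np.array([.07,-.63,-3.39])
for f in(.0475,.0495,.0515,.0535,.0555,.0575,.0585):
    r=rodat(0,0,f,.012,guard=16); ctrl.hold(.15)
    print(r,f,np.round(pose()[0],4),np.round(np.array(status.current_ft_force())-f0,1),status.current_time_s())
    if r:break
im=camera("scene");cv2.imwrite("pics/s3.png",cv2.resize(im[130:250,240:370,::-1],None,fx=4,fy=4,interpolation=cv2.INTER_CUBIC))
E
```

```text
False 0.0475 [ 0.5721 -0.028   0.2024] [-0.3  1.  -1.5] 16.2917
False 0.0495 [ 0.5716 -0.0279  0.2038] [ 1.2 -0.3 -9.4] 16.7583
False 0.0515 [ 0.5717 -0.0279  0.2066] [-0.6  1.1 -7.9] 17.225
False 0.0535 [ 0.5721 -0.0279  0.2089] [-1.4  0.8 -7.7] 17.6917
False 0.0555 [ 0.5723 -0.028   0.2109] [-1.8  0.3 -7.6] 18.1583
False 0.0575 [ 0.5724 -0.028   0.2129] [-1.7  0.6 -6. ] 18.625
False 0.0585 [ 0.5725 -0.0279  0.2138] [-1.1  0.7 -8. ] 19.025
```

View pics/s3.png

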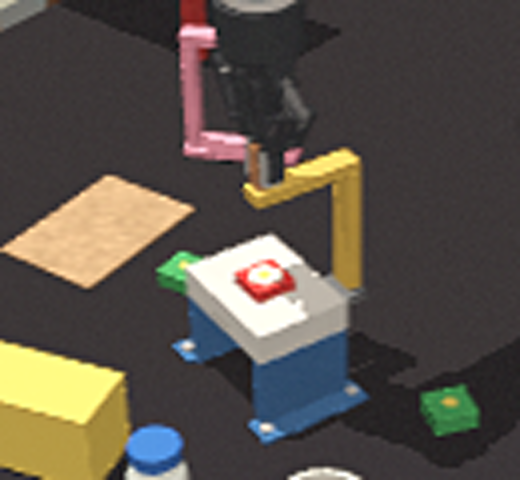

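```bash
python3 - <<'E'
from h import *
print(rodat(0,0,.0595,.012,guard=12)); ctrl.hold(.15); print(pose()[0])
rodat(0,0,.030,.03); rodat(0,0,.020,.06); print(rodat(-.13,0,.020,.12,guard=8)); rodat(-.13,0,.07,.15)
hook((.49,-.19),.07,-.1,.2); hook(G,.06,YH,.2); hook(G,.014,YH,.1); ctrl.hold(.2)
print(hook(G,.004,YH,.015,guard=2.0),pose()[0],status.current_ft_force())
ctrl.grip(.5,40); ctrl.hold(.2); ctrl.move_linear([*G,.28],vel=.12)
ctrl.grip(1.0,25)
ctrl.movep((.50,-.22,.29),down(0)); shot("H3")
ctrl.movep((.57,-.10,.25),down(0)); shot("M3"); print(status.current_time_s())
a=cv2.imread("pics/H3.png");b=cv2.imread("pics/M3.png")
cv2.imwrite("pics/s4.png",np.vstack([a[:300],b[:300]]))
E
```

```text
False
[ 0.5724641  -0.02798312  0.21488316]
False
True [ 0.52916467 -0.327577    0.16144456] [0.82314466 1.74268811 5.46041046]
29.525
```

View pics/s4.png

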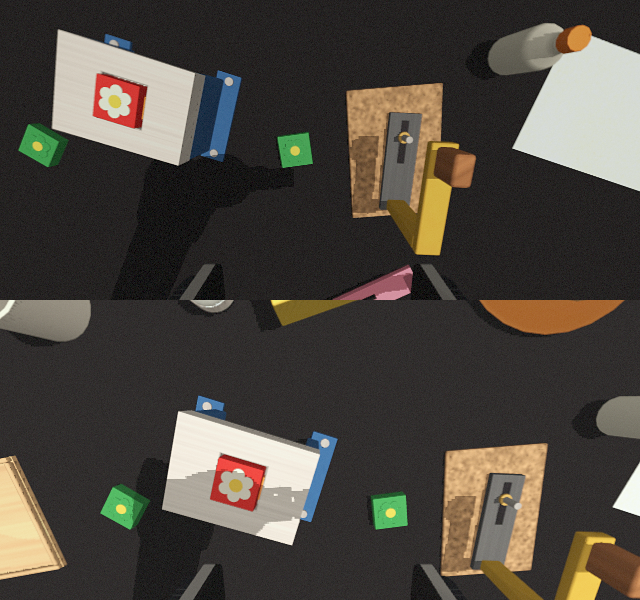

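```bash
python3 - <<'E'
from h import *
f=[]
for n in("H3","M3"):
    im,c=load(n);hsv=cv2.cvtColor(im,cv2.COLOR_RGB2HSV);m=cv2.inRange(hsv,(22,120,80),(33,255,255))
    for k in cv2.findContours(m,0,1)[0]:
        u=cv2.minAreaRect(k)[0]
        X=onplane(u,.115,c)
        if cv2.contourArea(k)>20 and np.hypot(*(X[:2]-HOLE))<.03: f.append((u,c));print(n,u,X)
X,e=tri(f);print(X,e)
P=X[:2]
ctrl.movep([*P,.18],down(YM)); ctrl.grip(.62,25); ctrl.hold(.3); print(status.current_width())
ctrl.move_linear([*P,.125],vel=.08,guard=6)
r=ctrl.move_linear([*P,.097],vel=.015,guard=3); print(r,pose()[0],status.current_ft_force(),status.current_time_s())
E
```

```text
H3 (114.5, 101.0) [ 0.57818503 -0.02955807  0.115     ]
M3 (235.0, 185.0) [ 0.57778346 -0.02964839  0.115     ]
[ 0.57809274 -0.02993861  0.11579761] 0.0001246130385047526
0.6205303356328515
True [ 0.57804736 -0.02992342  0.10157264] [-0.11495984  1.37754697  4.34580266] 32.9667
```

```bash
python3 - <<'E'
from h import *
p=pose()[0]; P=np.array([.5781,-.0299])
ctrl.move_linear([*P,.1053],vel=.03); f0=np.array(status.current_ft_force())
ctrl.grip(0.3,25); w=status.current_width(); print(w,status.current_finger_force(),pose()[0],np.array(status.current_ft_force())-f0)
z0=pose()[0][2]
for z in(.004,.010,.018): 
    ctrl.move_linear([*P,z0+z],vel=.02); print(np.round(np.array(status.current_ft_force())-f0,1),status.current_width(),status.current_finger_force())
ctrl.move_linear([*P,z0+.07],vel=.1)
ctrl.movep([.50,.25,.22],down(.0)); print(status.current_width(),status.current_finger_force(),status.current_time_s())
im=camera("scene");cv2.imwrite("pics/s5.png",cv2.resize(im[130:290,300:500,::-1],None,fx=3,fy=3,interpolation=cv2.INTER_CUBIC))
c=cam("top");t=camera("top");hsv=cv2.cvtColor(t,cv2.COLOR_RGB2HSV)
E
```

```text
0.4577725582904603 29.047618210315704 [ 0.57792047 -0.02928842  0.10501136] [ 0.10093179  2.02091166 -0.83695264]
[ 2.1  3.1 -8.2] 0.4541538355497709 28.248011469841003
[-0.7  0.1 -1.2] 0.45738640708878625 29.017159044742584
[-0.1  0.3 -0.6] 0.4625429710023458 29.017462134361267
0.4585241235203579 29.020965099334717 36.6667
```

View pics/s5.png

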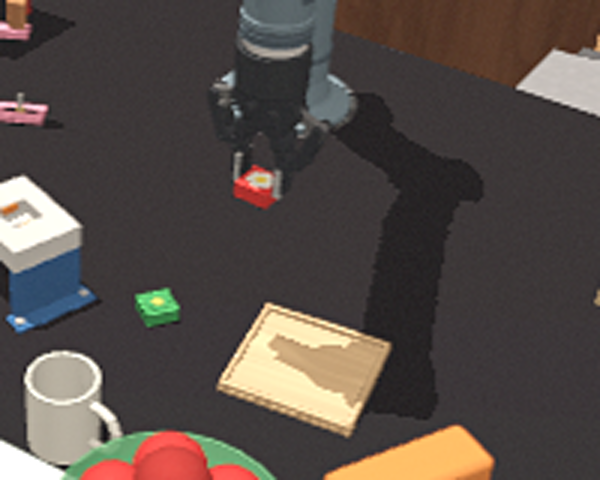

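```bash
python3 - <<'E'
from h import *
s=cam("scene");_,t=load("T1")
q=np.array([(266,303),(391,342),(349,434),(218,385)])/3+[300,130]-.33
L=np.array([onplane(u,.014,s) for u in q]);print(L[:,:2].round(3),L.mean(0))
print("height",tri([((202.1,114.2),t),(q[3],s)]),tri([((323,92.3),t),(q[0],s)]))
C=(L.mean(0)[:2]+[.5028,.3267])/2 if np.hypot(*(L.mean(0)[:2]-[.5028,.3267]))<.015 else None
print(C)
y=.2
ctrl.movep([*C,.12],down(y)); ctrl.move_linear([*C,.03],vel=.1); ctrl.hold(.2)
r=ctrl.move_linear([*C,.010],vel=.012,guard=2); print(r,pose()[0],status.current_ft_force())
ctrl.grip(.62,25); ctrl.hold(.2); ctrl.move_linear([*C,.15],vel=.1)
ctrl.movep([C[0],C[1]-.06,.28],down(0)); shot("T2")
ctrl.movep([.45,.15,.35],down(0)); t2=camera("scene")
cv2.imwrite("pics/s6.png",np.vstack([cv2.imread("pics/T2.png")[:200],t2[100:300,:,::-1]])); print(status.current_time_s())
E
```

```text
[[0.441 0.238]
 [0.41  0.386]
 [0.567 0.417]
 [0.592 0.27 ]] [0.50235796 0.32780364 0.014     ]
height (array([0.6044422 , 0.3401719 , 0.08863374]), np.float64(0.058697931892715195)) (array([0.57474867, 0.28482993, 0.13338369]), np.float64(0.020527594399306657))
[0.50257898 0.32725182]
True [0.50260641 0.32723468 0.01405111] [-3.43483978e-02  4.37488361e-03  4.40475573e+00]
43.1833
```

View pics/s6.png

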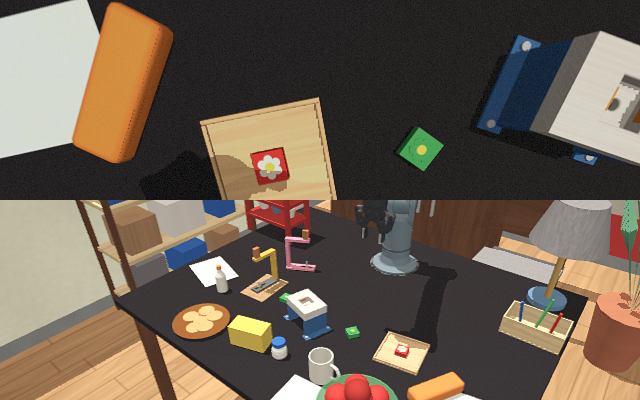

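The tile lies flat, flower side up, at (270,167) in the tray. The tool stands on its mat at (265,285), and nothing else has moved.

```bash
python3 -c "
from h import *
print(finish_job())"
```

```text
the job is handed in; nothing more can be done
None
```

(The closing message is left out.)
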